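# Put the marker away in the labelling drawer

## Robot

A 6-joint arm with a two-finger parallel gripper is mounted at the origin on a cart in front of the work surface, level with it; the furniture and walls round the work are solid. World frame = base frame: x ahead of the robot, y to its left, z up, the work surface at z = 0. Lengths are in mm, angles in rad, forces in N, time in s.
With the tool pointing down it reaches from about 350 to 875 mm from the base axis. Payload 4.2 kg.
Tool frame: the origin (TCP) lies at the very end of the fingers, on their centre line; the grasp point (between the pads) lies arm.grip_depth behind it (arm.grip_depth is the distance from the TCP to the grasp point, in mm); x points along the fingers, y is the direction in which the jaws open and shut, and the axes are right-handed (so a half turn about x gives the same grasp; the last joint's range is limited). The gripper opens to 85 mm and grips with 20 to 120 N. Pads are 22 mm wide; open, the fingers measure 114 mm over their backs; the gripper's body (76 mm by 85 mm) begins 54 mm behind the grasp point. The pads swing forward as they close: fully open they stand 13 mm farther back than shut.
Start: joints at [-0.988, 0.385, 0.008, 0, -1.194, -0.259], TCP at [198.872, -592.494, 231.312] pointing down, gripper open.
Joint ranges: [-3.14, 3.14], [-1.21, 2.06], [-1.07, 1.41], [-3.16, 2.05], [-2.99, -0.16], [-3.1, 3.1]. Speed limits (rad/s): [2.79, 2.79, 3.14, 3.14, 3.14, 3.14].

## Interface

Orientations are given as a unit quaternion [x, y, z, w].
In Python, from bench import arm, get_image, models gives the robot as it stands.
- The arm moves only by the tool arm_command, never from a script. Its argument "rows" is a list of rows, each an object of numbers: "dx", "dy", "dz": the shift along the tool's x, y, z in m; "wx", "wy", "wz": the turn, a rotation vector about the tool's x, y, z in degrees; "gripper": the closure, from -1 (fully open) to 1 (shut). A call has exactly 8 rows; each row is the pose to reach, as a shift and turn from the pose measured when the call began, along the tool's axes at that moment; what a row does not reach only later rows make up. A row lasts 1/10 s, in which the tool goes at most 50 mm and 8.59 degrees, less where a joint would pass 70% of its speed; a pose out of reach is approached as far as the arm can. A call with a gripper value outside its range is refused whole. The fingers move at their own pace and stop on an object; the grip force is fixed at half the most. Time passes only in rows, so rows that repeat a pose let the fingers close, or fill a call up. It gives the time, the measured TCP pose, the force and the opening at its end, in the units of the state.
- arm.read_state(): the state, without advancing time (a new reading comes with each control period).
- get_image(name): name is "scene" or "side" or "wrist"; returns a dict with "img" (420x560x3 uint8, red, green, blue), "K" (3x3 intrinsics, pixels), "k1" (the pictures are not rectified: a ray, as slopes to the right and down, at radius r is drawn at 1 + k1 r^2 times it, then the intrinsics apply), "rvec" (rotation vector, rad) and "tvec" (3), from world to camera coordinates, as OpenCV has them; the wrist camera has in their place "T_tool_cam" (4x4, takes a point from camera to tool coordinates, whose origin is the TCP and whose axes are the tool frame's). Camera axes: x right, y down, z forward; pixel columns grow to the right and rows downward; lengths in mm; the calibration is good to about 2 mm. A picture is of the moment at which its call begins: read the wrist's pose just before it. There is no depth.
- arm.job_done(): hands the job in, once; it reports no verdict.
Trained networks look in the newest picture that a camera, given by its name, has taken for a name from the list of things; names that differ only in an ending like _2 or _b are one class to them, and where a whole thing is asked for, a point or a joint stands for the part that bears it (a point fixed in the world has none). Each returns a list of dicts, best first, with "conf" (0 to 1); they miss things now and then, are a little off and sometimes report something else, mostly with a low value. They report only what shows in the picture. A call takes as long as a camera call. They do not tell look-alikes from the thing itself.
- models.cut_out(camera, query): "mask" (420x560 bool, what is visible of it) and "extent" ([left, top, right, bottom] in pixels, round what is visible of it).
The state is a dict: "clock": time; "joints": joint angles; "joint_vel": joint speeds; "joint_efforts": joint torques, N m; "position": TCP position; "ee_rot": TCP orientation; "contact_force": force on the tool from outside, world axes, zero at the start; "wrist_torque": the same for the moment, N m; "gripper_width": finger opening in mm.
Only numpy, scipy, OpenCV 4.12 (cv2) and the standard library are available. Lean on these libraries where they do the work, as an engineer would, in place of code of your own. Each camera call takes 0.05 s, during which the arm holds its last target.

## Task

Put the marker that was left in the baking tray away with the label tape: look through the clear tops of the two drawer boxes to see which one holds the roll of tape, pull that drawer well open, lay the marker gently (do not drop it) flat on the floor of the drawer in front of the tape, and push the drawer fully shut again. Leave the other drawer, with the teaspoon, shut, and do not disturb the cupcakes.

Things in the scene. Friction and masses are not known exactly. Their poses are not given: they have to be found in the camera images.
- left_drawer (a joint): slide of the drawer of the left box (left is the robot's left, +y): 0 = fully shut, grows to 0.14 m as it comes out towards the robot; friction about 1.5 N, stays where left. The fixed grey box, standing in the baking tray, is 240 mm deep, 176 mm wide, 97 mm high with a clear flat top sheet and a white drawer front; its front looks roughly at the robot
- right_drawer (a joint): slide of the drawer of the right box (left is the robot's left, +y): 0 = fully shut, grows to 0.14 m as it comes out towards the robot; friction about 1.5 N, stays where left. The fixed grey box, standing on the bare table to the right of the tray, is 240 mm deep, 176 mm wide, 97 mm high with a clear flat top sheet and a white drawer front; its front looks roughly at the robot
- left_drawer_handle (a point): centre of the left drawer's bar handle: round steel bar, 10 mm thick, 100 mm long (along y), its axis 45 mm in front of the drawer front and 68 mm above the table. Axes are the box's: x into the box (opening moves the handle along -x), y to the left along the front, z up. It moves with the drawer
- right_drawer_handle (a point): centre of the right drawer's bar handle: round steel bar, 10 mm thick, 100 mm long (along y), its axis 45 mm in front of the drawer front and 68 mm above the table. Axes are the box's: x into the box (opening moves the handle along -x), y to the left along the front, z up. It moves with the drawer
- left_drawer_floor (a point): centre of the left drawer's inner floor, 43 mm above the table; moves with the drawer. Inside 204 mm long (x, into the box), 149 mm wide (y); walls 4 mm thick, 40 mm high; the front, at x = -106 to -119 mm, is 50 mm high. Opened by d, the front d of the inside is uncovered; the rest is under the clear top. Tape or spoon lies in the back, about x = +49 mm
- right_drawer_floor (a point): centre of the right drawer's inner floor, 43 mm above the table; moves with the drawer. Inside 204 mm long (x, into the box), 149 mm wide (y); walls 4 mm thick, 40 mm high; the front, at x = -106 to -119 mm, is 50 mm high. Opened by d, the front d of the inside is uncovered; the rest is under the clear top. Tape or spoon lies in the back, about x = +49 mm
- tape_center (a point): centre of the roll of tan label tape, 100 mm across, 25 mm high, lying flat in the back of one of the two drawers (which one differs from start to start); loose
- teaspoon_center (a point): centre of the steel teaspoon, 130 mm long, 26 mm wide, 11 mm high, lying across the back of the drawer that does not hold the tape; loose
- marker_center (a point): centre of the marker pen, white with a black cap, 135 mm long (along its own y axis), 17 mm thick, 16 mm high, about 20 g; loose, lying in the baking tray, whose floor is 2 mm above the table and whose rim is 25 mm high
- marker: the same marker pen; origin in the middle of its length on its underside as it lies at the start
- vanilla_cupcake_3: loose cupcake with cream-coloured icing, 74 mm wide, 72 mm high, in the baking tray beyond the marker; origin under its centre
- dipped_cupcake_2: loose chocolate cupcake with brown crumbs on top, 76 mm wide, 71 mm high, on the bare table to the left of the tray; origin under its centre
Not all that is in view belongs to the job. Of the things that look like the marker, the smaller one is meant.

How it is judged (in metres and radians):
On the way, in this order (a step that is already met when the one before it is completed fails the run):
1. the drawer that holds the tape is pulled at least 90 mm open, the marker not yet in it (((x of tape_center in the frame of left_drawer_floor between -0.11 and 0.11 m and y of tape_center in the frame of left_drawer_floor between -0.08 and 0.08 m and value of joint left_drawer above 0.09 m and not (x of marker_center in the frame of left_drawer_floor between -0.11 and 0.11 m and y of marker_center in the frame of left_drawer_floor between -0.08 and 0.08 m and z of marker_center in the frame of left_drawer_floor between 0 and 0.015 m)) or (x of tape_center in the frame of right_drawer_floor between -0.11 and 0.11 m and y of tape_center in the frame of right_drawer_floor between -0.08 and 0.08 m and value of joint right_drawer above 0.09 m and not (x of marker_center in the frame of right_drawer_floor between -0.11 and 0.11 m and y of marker_center in the frame of right_drawer_floor between -0.08 and 0.08 m and z of marker_center in the frame of right_drawer_floor between 0 and 0.015 m)))), for 0.2 s.
2. the marker lies flat on the floor of that open drawer (open at least 60 mm), let go (((x of tape_center in the frame of left_drawer_floor between -0.11 and 0.11 m and y of tape_center in the frame of left_drawer_floor between -0.08 and 0.08 m and x of marker_center in the frame of left_drawer_floor between -0.11 and 0.11 m and y of marker_center in the frame of left_drawer_floor between -0.08 and 0.08 m and z of marker_center in the frame of left_drawer_floor between 0 and 0.015 m and value of joint left_drawer above 0.06 m and contact force between the fingers and marker below 0.05 N) or (x of tape_center in the frame of right_drawer_floor between -0.11 and 0.11 m and y of tape_center in the frame of right_drawer_floor between -0.08 and 0.08 m and x of marker_center in the frame of right_drawer_floor between -0.11 and 0.11 m and y of marker_center in the frame of right_drawer_floor between -0.08 and 0.08 m and z of marker_center in the frame of right_drawer_floor between 0 and 0.015 m and value of joint right_drawer above 0.06 m and contact force between the fingers and marker below 0.05 N))), for 0.2 s.
At the end, for the whole second after the job is handed in: The marker, let go and at rest, lies flat (centre under 15 mm above the drawer floor) in the drawer that holds the tape, in front of the tape (centre at most 40 mm behind the middle of the drawer); the teaspoon is still in the other drawer; both drawers are shut to within 10 mm (((x of tape_center in the frame of left_drawer_floor between -0.11 and 0.11 m and y of tape_center in the frame of left_drawer_floor between -0.08 and 0.08 m and x of marker_center in the frame of left_drawer_floor between -0.11 and 0.11 m and y of marker_center in the frame of left_drawer_floor between -0.08 and 0.08 m and z of marker_center in the frame of left_drawer_floor between 0 and 0.015 m and x of marker_center in the frame of left_drawer_floor below 0.04 m and x of teaspoon_center in the frame of right_drawer_floor between -0.11 and 0.11 m and y of teaspoon_center in the frame of right_drawer_floor between -0.08 and 0.08 m) or (x of tape_center in the frame of right_drawer_floor between -0.11 and 0.11 m and y of tape_center in the frame of right_drawer_floor between -0.08 and 0.08 m and x of marker_center in the frame of right_drawer_floor between -0.11 and 0.11 m and y of marker_center in the frame of right_drawer_floor between -0.08 and 0.08 m and z of marker_center in the frame of right_drawer_floor between 0 and 0.015 m and x of marker_center in the frame of right_drawer_floor below 0.04 m and x of teaspoon_center in the frame of left_drawer_floor between -0.11 and 0.11 m and y of teaspoon_center in the frame of left_drawer_floor between -0.08 and 0.08 m)) and value of joint each of left_drawer, right_drawer below 0.01 m and linear speed of marker below 0.02 m/s and contact force between the fingers and marker below 0.05 N); the robot touches nothing.
It fails at once if the drawer with the teaspoon is opened more than 30 mm ((x of teaspoon_center in the frame of left_drawer_floor between -0.11 and 0.11 m and y of teaspoon_center in the frame of left_drawer_floor between -0.08 and 0.08 m and value of joint left_drawer above 0.03 m) or (x of teaspoon_center in the frame of right_drawer_floor between -0.11 and 0.11 m and y of teaspoon_center in the frame of right_drawer_floor between -0.08 and 0.08 m and value of joint right_drawer above 0.03 m)).
It fails at once if the marker is dropped from more than about 30 mm (it moves faster than 0.75 m/s with no finger on it) (linear speed of marker above 0.75 m/s and contact force between the fingers and marker below 0.01 N).
It fails at once if one of the two listed cupcakes is moved more than 30 mm (distance of any of vanilla_cupcake_3, dipped_cupcake_2 from where it was at the start of the episode above 0.03 m).
It also fails if it takes over 54 s, if anything falls off the work surface, if the arm or the gripper's body presses on something with over 40 N, if the wrist force passes 120 N, or if a joint passes its speed limit or range.

## Working session

There is one attempt and no reset: what is moved stays moved. The work goes in short steps, Python scripts to look and compute and a tool call to move; the robot and the scene stay as the last step left them, time stands still between calls to the robot, and variables do not carry over. Pictures are saved under pics/ and viewed, and the job is handed in when it is done.

Besides the shell and the picture viewer there is one more tool, called after "Emit:" as name(argument=value, ...), one argument or row to a line, values as JSON. arm_command: Moves the arm, as the interface text tells. Its arguments: {"type":"object","properties":{"rows":{"type":"array"}},"required":["rows"]}

```bash
mkdir -p pics; ls; cat > h.py <<'E'
import numpy as np, cv2, json
from bench import arm, get_image, models
from scipy.spatial.transform import Rotation as R
def snap(cam,name):
    s=arm.read_state(); d=get_image(cam)
    cv2.imwrite(f'pics/{name}.png',d['img'][:,:,::-1])
    if cam=='wrist':
        T=np.eye(4);T[:3,:3]=R.from_quat(s['ee_rot']).as_matrix();T[:3,3]=s['position']
        Tw=T@np.array(d['T_tool_cam'])
    else:
        Rm=cv2.Rodrigues(np.array(d['rvec'],float))[0];t=np.array(d['tvec'],float).reshape(3)
        Tw=np.eye(4);Tw[:3,:3]=Rm.T;Tw[:3,3]=-Rm.T@t
    np.savez(f'pics/{name}.npz',K=d['K'],k1=d['k1'],Tw=Tw)
    return d
def ray(name,px):
    z=np.load(f'pics/{name}.npz');K=z['K'];k1=float(z['k1'])
    p=cv2.undistortPoints(np.array(px,float).reshape(-1,1,2),K,np.array([k1,0,0,0.])).reshape(-1,2)
    Tw=z['Tw'];d=np.c_[p,np.ones(len(p))]@Tw[:3,:3].T
    return Tw[:3,3],d
def at(name,px,zz):
    o,d=ray(name,px); return o+d*((zz-o[2])/d[:,2])[:,None]
def proj(name,P):
    z=np.load(f'pics/{name}.npz');K=z['K'];k1=float(z['k1']);Tw=np.linalg.inv(z['Tw'])
    return cv2.projectPoints(np.array(P,float).reshape(-1,1,3),cv2.Rodrigues(Tw[:3,:3])[0],Tw[:3,3],K,np.array([k1,0,0,0.]))[0].reshape(-1,2)
E
python3 - <<'E'
from h import *
print(arm.read_state(), arm.grip_depth)
for c in ['scene','side','wrist']:
    d=snap(c,c+'0'); print(c,d['k1'],np.load(f'pics/{c}0.npz')['Tw'].round(2).tolist())
    for q in ['left_drawer_handle','tape_center','teaspoon_center','marker','vanilla_cupcake_3','dipped_cupcake_2']:
        print(q,[(round(r['conf'],2),np.round(r['extent']).tolist()) for r in models.cut_out(c,q)])
E
```

```text
pics
{'clock': 0.0, 'joints': array([-9.88424772e-01,  3.85525800e-01,  6.61621258e-03, -4.98466475e-04,
       -1.19399193e+00, -2.58624878e-01]), 'joint_vel': array([-0.0010056 ,  0.00116489, -0.00081712,  0.00153823, -0.00052079,
        0.00028667]), 'joint_efforts': array([ 2.23578492e-03, -3.92291844e+01,  1.88397163e+01,  4.18619961e+00,
       -4.73011707e-03, -4.84255196e-06]), 'position': array([ 198.66972888, -591.9627558 ,  230.23646384]), 'ee_rot': array([-0.11315196,  0.69802721,  0.11464461,  0.69771861]), 'contact_force': array([ 0.20951474, -0.50934718,  0.17742015]), 'wrist_torque': array([ 0.03801363,  0.03044966, -0.01240835]), 'gripper_width': 85.58075163876687} 18.700000000000003
scene -0.14280491160246597 [[-0.48, -0.43, 0.77, -531.75], [-0.88, 0.24, -0.41, 830.4], [-0.01, -0.87, -0.49, 844.49], [0.0, 0.0, 0.0, 1.0]]
left_drawer_handle [(0.9, [300.0, 200.0, 340.0, 226.0])]
tape_center []
teaspoon_center [(0.17, [200.0, 248.0, 221.0, 274.0])]
marker [(0.67, [254.0, 247.0, 288.0, 262.0]), (0.53, [141.0, 280.0, 183.0, 318.0])]
vanilla_cupcake_3 [(0.78, [234.0, 212
[... 229 characters left out ...]
587.54], [-0.0, -0.93, -0.36, 656.97], [0.0, 0.0, 0.0, 1.0]]
left_drawer_handle [(0.71, [285.0, 193.0, 307.0, 222.0])]
tape_center []
teaspoon_center [(0.44, [288.0, 192.0, 305.0, 223.0])]
marker [(0.93, [268.0, 298.0, 296.0, 344.0]), (0.48, [274.0, 248.0, 314.0, 255.0]), (0.41, [307.0, 180.0, 333.0, 200.0])]
vanilla_cupcake_3 [(0.73, [223.0, 226.0, 249.0, 251.0])]
dipped_cupcake_2 [(0.55, [251.0, 261.0, 281.0, 287.0]), (0.38, [285.0, 194.0, 303.0, 223.0])]
wrist -0.08719871427625968 [[-0.32, 0.9, 0.3, 122.48], [0.95, 0.3, 0.1, -618.67], [-0.0, 0.31, -0.95, 374.7], [0.0, 0.0, 0.0, 1.0]]
left_drawer_handle []
tape_center []
teaspoon_center []
marker []
vanilla_cupcake_3 []
dipped_cupcake_2 []
```

View pics/scene0.png

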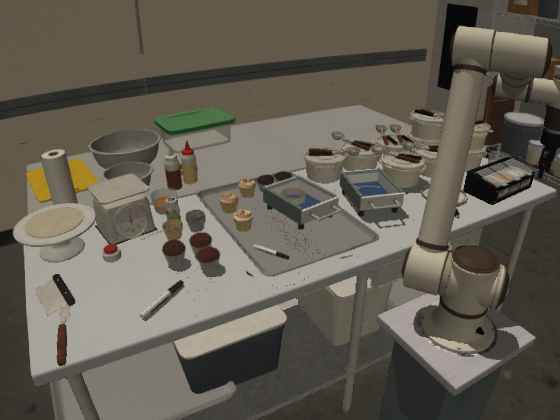

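View pics/side0.png

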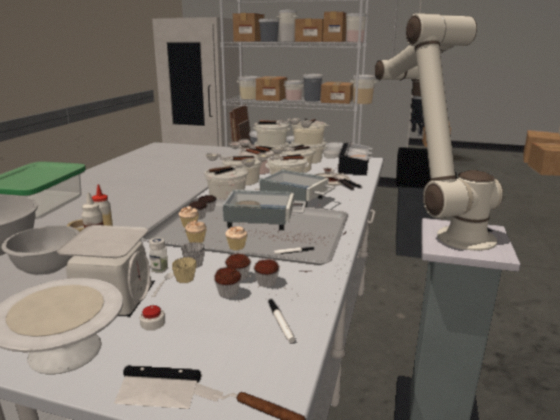

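View pics/wrist0.png

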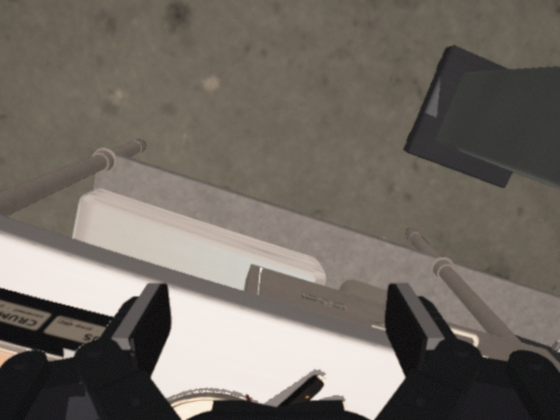

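```bash
python3 - <<'E'
import cv2
for n,(x0,y0,x1,y1) in {'scene0':(180,140,400,300),'side0':(200,160,380,350)}.items():
    i=cv2.imread(f'pics/{n}.png')[y0:y1,x0:x1]; f=min(800/(x1-x0),600/(y1-y0)); f=int(f)
    cv2.imwrite(f'pics/{n}_crop.png',cv2.resize(i,None,fx=f,fy=f,interpolation=cv2.INTER_CUBIC))
E
```

```text
(no output)
```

View pics/scene0_crop.png

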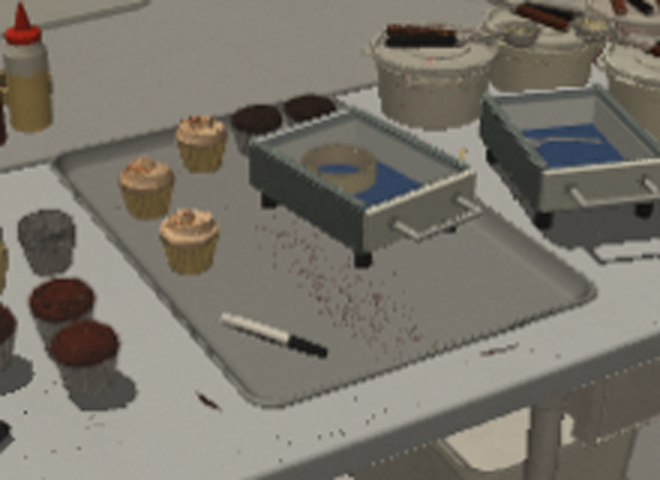

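View pics/side0_crop.png

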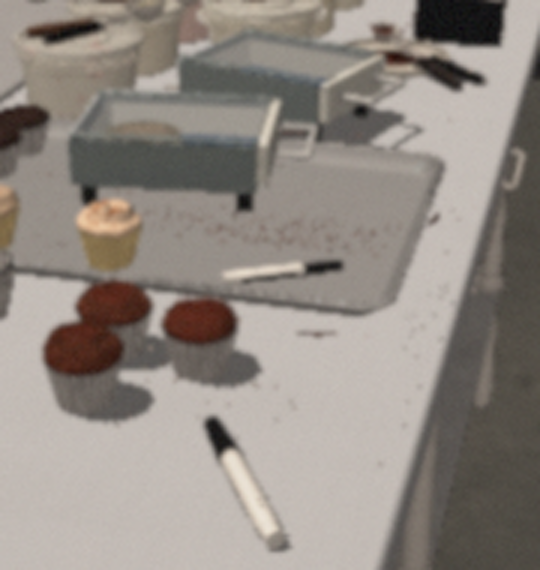

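```bash
python3 - <<'E'
from h import *
print('handle scene',at('scene0',[(311.7,219.3),(340,209.3)],68))
print('handle side',at('side0',[(306,201.7),(304,211.7)],68))
print('marker scene',at('scene0',[(254,245.7),(289,257.3)],10))
print('marker side',at('side0',[(274.3,251.3),(314,248.3)],10))
# drawer front top corners scene, z=93 ; box top corners z=97
print('front top',at('scene0',[(180+358/3,140+212/3),(180+475/3,140+172/3)],95))
print('box top back',at('scene0',[(180+250/3,140+145/3),(180+350/3,140+108/3)],97))
print('rt front',at('scene0',[(180+540/3,140+168/3),(180+655/3,140+150/3)],95))
print('tape',at('scene0',[(180+340/3,140+150/3)],68))
print('van',at('scene0',[(180+190/3,140+270/3)],2), 'dip',at('scene0',[(180+95/3,140+400/3)],0))
print('right handle',at('scene0',[(180+570/3,140+200/3)],68))
s=arm.read_state();print(R.from_quat(s['ee_rot']).as_matrix().round(3))
E
```

```text
handle scene [[580.24968747 105.1546047   68.        ]
 [591.17593084 -22.03566018  68.        ]]
handle side [[580.8166892  -18.92003208  68.        ]
 [564.41717004  86.33891015  68.        ]]
marker scene [[607.96711843 315.18437804  10.        ]
 [492.09138416 244.94275342  10.        ]]
marker side [[609.26113393 310.68186918  10.        ]
 [491.35974223 253.8621716   10.        ]]
front top [[612.31100796 136.40503902  95.        ]
 [628.96352803 -39.29068485  95.        ]]
box top back [[824.1877507  169.11843375  97.        ]
 [858.70505193   2.50094351  97.        ]]
rt front [[ 599.04219085 -115.66598715   95.        ]
 [ 568.06174742 -275.33170912   95.        ]]
tape [[806.79142832  47.61136431  68.        ]]
van [[729.35893221 299.97704836   2.        ]] dip [[544.95077037 492.98917723   0.        ]]
right handle [[ 554.13253449 -129.90824903   68.        ]]
[[-0.    -0.318  0.948]
 [ 0.     0.948  0.318]
 [-1.     0.    -0.   ]]
```

```bash
cat >> h.py <<'E'
def pose(yang):  # tool pointing down, tool y at angle yang (deg)
    a=np.radians(yang); x=np.array([0,0,-1.]);y=np.array([np.cos(a),np.sin(a),0]);return np.c_[x,y,np.cross(x,y)]
def rel(pos,yang):
    s=arm.read_state();M=R.from_quat(s['ee_rot']).as_matrix()
    d=M.T@(np.array(pos)-s['position']);w=R.from_matrix(M.T@pose(yang)).as_rotvec(degrees=True)
    print('clock',round(s['clock'],2),'pos',s['position'].round(1),'F',s['contact_force'].round(1),'w',round(s['gripper_width'],1),'rel d',(d/1000).round(4),'w',w.round(2))
E
python3 -c "
from h import *
rel((560,60,300),185.5)"
```

```text
clock 1.05 pos [ 198.9 -592.5  231.3] F [-0.4  0.7  0.7] w 85.2 rel d [-0.0687  0.5037  0.55  ] w [-76.95   0.    -0.  ]
```

Emit:
arm_command(
  rows=[
    {"dx": -0.05,"dy": 0,"dz": 0,"wx": -8},
    {"dx": -0.07,"dy": 0.034,"dz": 0.036,"wx": -16},
    {"dx": -0.07,"dy": 0.067,"dz": 0.073,"wx": -24},
    {"dx": -0.07,"dy": 0.1,"dz": 0.11,"wx": -32},
    {"dx": -0.07,"dy": 0.134,"dz": 0.146,"wx": -40},
    {"dx": -0.07,"dy": 0.167,"dz": 0.183,"wx": -48},
    {"dx": -0.07,"dy": 0.2,"dz": 0.22,"wx": -56},
    {"dx": -0.07,"dy": 0.234,"dz": 0.256,"wx": -64},
  ],
)

```text
validation failed for argument at $.ro...
```

```bash
python3 -c "
from h import *
rel((560,60,300),185.5)"
```

```text
clock 1.05 pos [ 198.9 -592.5  231.3] F [-0.4  0.7  0.7] w 85.2 rel d [-0.0687  0.5037  0.55  ] w [-76.95   0.    -0.  ]
```

Rows probably need every field.

Emit:
arm_command(
  rows=[
    {"dx": -0.05,"dy": 0,"dz": 0,"wx": -8,"wy": 0,"wz": 0,"gripper": -1},
    {"dx": -0.07,"dy": 0.034,"dz": 0.036,"wx": -16,"wy": 0,"wz": 0,"gripper": -1},
    {"dx": -0.07,"dy": 0.067,"dz": 0.073,"wx": -24,"wy": 0,"wz": 0,"gripper": -1},
    {"dx": -0.07,"dy": 0.1,"dz": 0.11,"wx": -32,"wy": 0,"wz": 0,"gripper": -1},
    {"dx": -0.07,"dy": 0.134,"dz": 0.146,"wx": -40,"wy": 0,"wz": 0,"gripper": -1},
    {"dx": -0.07,"dy": 0.167,"dz": 0.183,"wx": -48,"wy": 0,"wz": 0,"gripper": -1},
    {"dx": -0.07,"dy": 0.2,"dz": 0.22,"wx": -56,"wy": 0,"wz": 0,"gripper": -1},
    {"dx": -0.07,"dy": 0.234,"dz": 0.256,"wx": -64,"wy": 0,"wz": 0,"gripper": -1},
  ],
)

```text
clock: 1.85
position: [367.5, -287.9, 301.7]
ee_rot: [-0.468, 0.53, 0.468, 0.53]
contact_force: [1.3, -0.4, -0.1]
gripper_width: 85.3
```

```bash
python3 -c "
from h import *
rel((560,60,300),185.5)"
```

```text
clock 1.85 pos [ 367.5 -287.9  301.7] F [ 1.3 -0.4 -0.1] w 85.3 rel d [ 0.0017 -0.1479  0.3691] w [-12.63  -0.02   0.06]
```

Emit:
arm_command(
  rows=[
    {"dx": 0,"dy": -0.018,"dz": 0.046,"wx": -6,"wy": 0,"wz": 0,"gripper": 0.1},
    {"dx": 0,"dy": -0.036,"dz": 0.092,"wx": -12.6,"wy": 0,"wz": 0,"gripper": 0.1},
    {"dx": 0,"dy": -0.055,"dz": 0.138,"wx": -12.6,"wy": 0,"wz": 0,"gripper": 0.1},
    {"dx": 0,"dy": -0.074,"dz": 0.184,"wx": -12.6,"wy": 0,"wz": 0,"gripper": 0.1},
    {"dx": 0,"dy": -0.092,"dz": 0.23,"wx": -12.6,"wy": 0,"wz": 0,"gripper": 0.1},
    {"dx": 0,"dy": -0.11,"dz": 0.276,"wx": -12.6,"wy": 0,"wz": 0,"gripper": 0.1},
    {"dx": 0,"dy": -0.129,"dz": 0.322,"wx": -12.6,"wy": 0,"wz": 0,"gripper": 0.1},
    {"dx": 0,"dy": -0.148,"dz": 0.368,"wx": -12.6,"wy": 0,"wz": 0,"gripper": 0.1},
  ],
)

```text
clock: 2.65
position: [560.6, 60.9, 302.1]
ee_rot: [0.524, -0.475, -0.523, -0.476]
contact_force: [0.9, -0.6, -0.7]
gripper_width: 38.4
```

```bash
python3 -c "
from h import *
d=snap('wrist','w1');rel((560,60,300),185.5)"
```

```text
clock 2.7 pos [564.2  66.1 300.7] F [4.1 2.3 0.5] w 38.5 rel d [ 0.0007  0.0048 -0.0056] w [0.24 0.03 0.21]
```

View pics/w1.png

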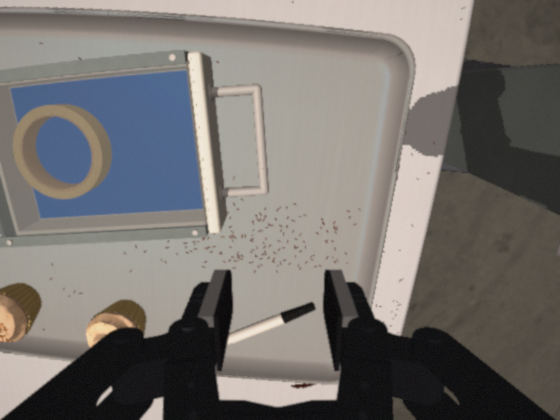

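```bash
python3 -c "
from h import *
d=snap('wrist','w2');rel((560,60,300),185.5)
i=cv2.imread('pics/w2.png');cv2.imwrite('pics/w2c.png',cv2.resize(i[40:400,170:400],None,fx=2.5,fy=2.5)[:600]);cv2.imwrite('pics/w2d.png',cv2.resize(i[260:380,200:360],None,fx=5,fy=5))
"
```

```text
clock 2.75 pos [562.1  63.4 300.4] F [-1.3 -0.9 -1.1] w 38.5 rel d [ 0.0004  0.0025 -0.0032] w [ 0.26 -0.02  0.03]
```

View pics/w2c.png

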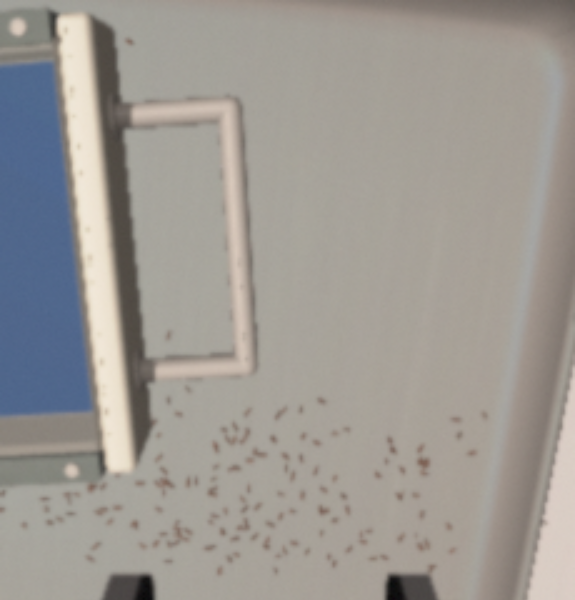

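View pics/w2d.png

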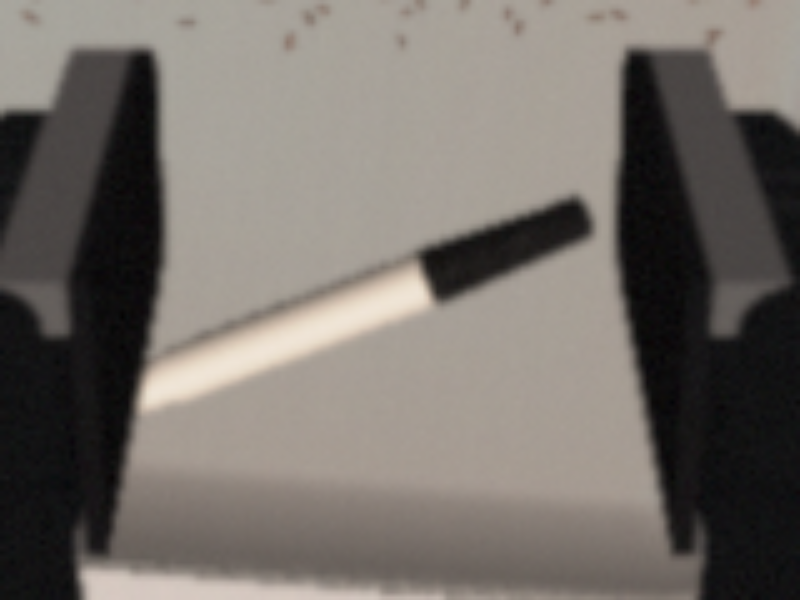

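```bash
python3 - <<'E'
from h import *
h=at('w2',[(262.4,84),(268.4,186)],68);print('handle',h,h.mean(0)); v=h[1]-h[0];print(np.linalg.norm(v),np.degrees(np.arctan2(v[1],v[0]))-90)
f=at('w2',[(205.5,45.6),(222.5,228)],93);print('front',f);v=f[1]-f[0];print(np.linalg.norm(v),np.degrees(np.arctan2(v[1],v[0]))-90)
m=at('w2',[(317,303),(285,316),(230,338)],10);print('marker',m);v=m[2]-m[0];print(np.linalg.norm(v),np.degrees(np.arctan2(v[1],v[0])))
u=v/np.linalg.norm(v);print('centre if 135',m[0]+u*67.5)
i=get_image('wrist')['img'];print(models.cut_out('wrist','tape_center')[:1] and [(r['conf'],r['extent']) for r in models.cut_out('wrist','tape_center')])
E
```

```text
handle [[587.83910062 -17.84782741  68.        ]
 [572.89407437  81.14313825  68.        ]] [580.3665875   31.64765542  68.        ]
100.11276188243133 8.585315621924991
front [[638.9718234  -45.29030099  93.        ]
 [614.21027403 122.06376606  93.        ]]
169.17599736654006 8.41636709131005
marker [[494.88175334 247.31588503  10.        ]
 [534.74723568 271.47593324  10.        ]
 [606.09688925 314.76514677  10.        ]]
130.07001716121925 31.235787777602688
centre if 135 [552.59698885 282.31876476  10.        ]
[]
```

```bash
python3 -c "
from h import *
rel((580.4,31.6,150),188.5);rel((580.4,31.6,50),188.5)"
```

```text
clock 2.85 pos [560.1  60.  301. ] F [ 0.2 -0.4  0.5] w 38.6 rel d [ 0.1511 -0.0175 -0.0301] w [-2.92 -0.05 -0.03]
clock 2.85 pos [560.1  60.  301. ] F [ 0.2 -0.4  0.5] w 38.6 rel d [ 0.2511 -0.0175 -0.03  ] w [-2.92 -0.05 -0.03]
```

Emit:
arm_command(
  rows=[
    {"dx": 0.04,"dy": -0.0175,"dz": -0.03,"wx": -3,"wy": 0,"wz": 0,"gripper": 0.2},
    {"dx": 0.085,"dy": -0.0175,"dz": -0.03,"wx": -3,"wy": 0,"wz": 0,"gripper": 0.2},
    {"dx": 0.13,"dy": -0.0175,"dz": -0.03,"wx": -3,"wy": 0,"wz": 0,"gripper": 0.2},
    {"dx": 0.16,"dy": -0.0175,"dz": -0.03,"wx": -3,"wy": 0,"wz": 0,"gripper": 0.2},
    {"dx": 0.185,"dy": -0.0175,"dz": -0.03,"wx": -3,"wy": 0,"wz": 0,"gripper": 0.2},
    {"dx": 0.21,"dy": -0.0175,"dz": -0.03,"wx": -3,"wy": 0,"wz": 0,"gripper": 0.2},
    {"dx": 0.235,"dy": -0.0175,"dz": -0.03,"wx": -3,"wy": 0,"wz": 0,"gripper": 0.2},
    {"dx": 0.25,"dy": -0.0175,"dz": -0.03,"wx": -3,"wy": 0,"wz": 0,"gripper": 0.2},
  ],
)

```text
clock: 3.65
position: [579.0, 29.9, 49.7]
ee_rot: [-0.535, 0.463, 0.536, 0.461]
contact_force: [-0.5, -0.1, 0.3]
gripper_width: 34.1
```

```bash
python3 -c "
from h import *
d=snap('wrist','w3');rel((580.4,31.6,50),188.5)"
```

```text
clock 3.7 pos [577.7  29.7  47.7] F [-0.4 -0.2 -1. ] w 34.4 rel d [-0.0023 -0.0029  0.0015] w [-0.07 -0.07 -0.38]
```

View pics/w3.png

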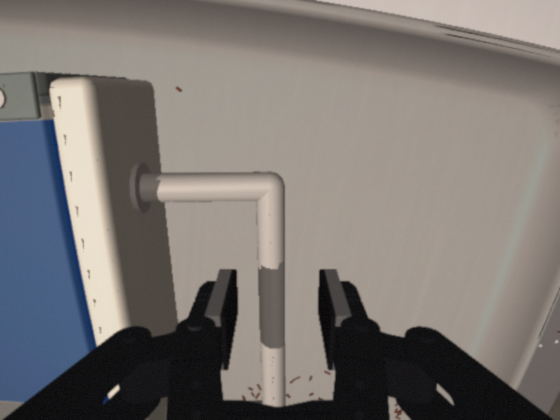

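Emit:
arm_command(
  rows=[
    {"dx": 0,"dy": 0,"dz": 0,"wx": 0,"wy": 0,"wz": 0,"gripper": 1},
    {"dx": 0,"dy": 0,"dz": 0,"wx": 0,"wy": 0,"wz": 0,"gripper": 1},
    {"dx": 0,"dy": 0,"dz": 0,"wx": 0,"wy": 0,"wz": 0,"gripper": 1},
    {"dx": 0,"dy": 0,"dz": 0,"wx": 0,"wy": 0,"wz": 0,"gripper": 1},
    {"dx": 0,"dy": 0.01,"dz": 0,"wx": 0,"wy": 0,"wz": 0,"gripper": 1},
    {"dx": 0,"dy": 0.025,"dz": 0,"wx": 0,"wy": 0,"wz": 0,"gripper": 1},
    {"dx": 0,"dy": 0.045,"dz": 0,"wx": 0,"wy": 0,"wz": 0,"gripper": 1},
    {"dx": 0,"dy": 0.065,"dz": 0,"wx": 0,"wy": 0,"wz": 0,"gripper": 1},
  ],
)

```text
clock: 4.5
position: [513.2, 18.8, 48.6]
ee_rot: [-0.535, 0.464, 0.536, 0.46]
contact_force: [4.6, -9.2, -5.2]
gripper_width: 7.8
```

Emit:
arm_command(
  rows=[
    {"dx": 0,"dy": 0.02,"dz": 0,"wx": 0,"wy": 0,"wz": 0,"gripper": 1},
    {"dx": 0,"dy": 0.04,"dz": 0,"wx": 0,"wy": 0,"wz": 0,"gripper": 1},
    {"dx": 0,"dy": 0.055,"dz": 0,"wx": 0,"wy": 0,"wz": 0,"gripper": 1},
    {"dx": 0,"dy": 0.06,"dz": 0,"wx": 0,"wy": 0,"wz": 0,"gripper": 1},
    {"dx": 0,"dy": 0.06,"dz": 0,"wx": 0,"wy": 0,"wz": 0,"gripper": 1},
    {"dx": 0,"dy": 0.06,"dz": 0,"wx": 0,"wy": 0,"wz": 0,"gripper": 0.2},
    {"dx": 0,"dy": 0.06,"dz": 0,"wx": 0,"wy": 0,"wz": 0,"gripper": 0.2},
    {"dx": 0,"dy": 0.06,"dz": 0,"wx": 0,"wy": 0,"wz": 0,"gripper": 0.2},
  ],
)

```text
clock: 5.3
position: [455.0, 10.6, 49.6]
ee_rot: [-0.535, 0.463, 0.536, 0.46]
contact_force: [0.4, -0.0, 0.3]
gripper_width: 33.9
```

```bash
python3 -c "
from h import *
d=snap('wrist','w4');rel((455,250,230),121)"
```

```text
clock 5.35 pos [454.8  10.5  49.5] F [ 0.4  0.8 -0.2] w 34.1 rel d [-0.1812 -0.0348  0.2364] w [67.47 -0.25 -0.12]
```

View pics/w4.png

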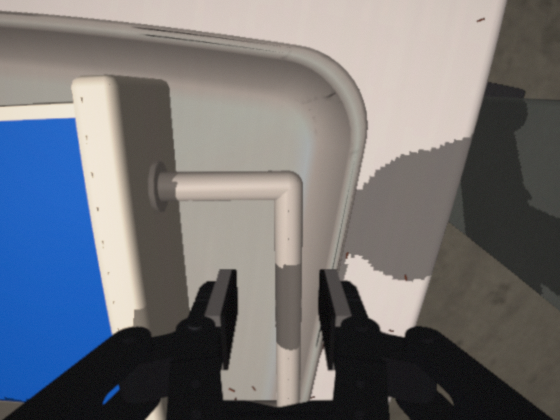

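```bash
python3 -c "
from h import *
rel((552.6,282.3,150),121.2)"
```

```text
clock 5.35 pos [454.8  10.5  49.5] F [ 0.4  0.8 -0.2] w 34.1 rel d [-0.1016 -0.1364  0.2542] w [67.27 -0.25 -0.12]
```

Emit:
arm_command(
  rows=[
    {"dx": -0.04,"dy": 0,"dz": 0,"wx": 0,"wy": 0,"wz": 0,"gripper": 0.2},
    {"dx": -0.08,"dy": 0,"dz": 0,"wx": 3,"wy": 0,"wz": 0,"gripper": 0.1},
    {"dx": -0.1,"dy": -0.02,"dz": 0.037,"wx": 11,"wy": 0,"wz": 0,"gripper": -0.1},
    {"dx": -0.1,"dy": -0.042,"dz": 0.078,"wx": 19,"wy": 0,"wz": 0,"gripper": -0.2},
    {"dx": -0.1,"dy": -0.064,"dz": 0.119,"wx": 27,"wy": 0,"wz": 0,"gripper": -0.2},
    {"dx": -0.1,"dy": -0.086,"dz": 0.16,"wx": 35,"wy": 0,"wz": 0,"gripper": -0.2},
    {"dx": -0.1,"dy": -0.108,"dz": 0.201,"wx": 43,"wy": 0,"wz": 0,"gripper": -0.2},
    {"dx": -0.1,"dy": -0.126,"dz": 0.235,"wx": 51,"wy": 0,"wz": 0,"gripper": -0.2},
  ],
)

```text
clock: 6.15
position: [545.9, 264.6, 148.7]
ee_rot: [-0.283, 0.649, 0.283, 0.647]
contact_force: [0.9, -0.7, 0.8]
gripper_width: 51.1
```

```bash
python3 -c "
from h import *
rel((552.6,282.3,150),121.2)"
```

```text
clock 6.15 pos [545.9 264.6 148.7] F [ 0.9 -0.7  0.8] w 51.1 rel d [-0.0013  0.0071  0.0175] w [16.01 -0.18 -0.  ]
```

Emit:
arm_command(
  rows=[
    {"dx": 0,"dy": 0.007,"dz": 0.0175,"wx": 8,"wy": 0,"wz": 0,"gripper": -0.2},
    {"dx": 0,"dy": 0.007,"dz": 0.0175,"wx": 16,"wy": 0,"wz": 0,"gripper": -0.2},
    {"dx": 0,"dy": 0.007,"dz": 0.0175,"wx": 16,"wy": 0,"wz": 0,"gripper": -0.2},
    {"dx": 0,"dy": 0.007,"dz": 0.0175,"wx": 16,"wy": 0,"wz": 0,"gripper": -0.2},
    {"dx": 0,"dy": 0.007,"dz": 0.0175,"wx": 16,"wy": 0,"wz": 0,"gripper": -0.2},
    {"dx": 0,"dy": 0.007,"dz": 0.0175,"wx": 16,"wy": 0,"wz": 0,"gripper": -0.2},
    {"dx": 0,"dy": 0.007,"dz": 0.0175,"wx": 16,"wy": 0,"wz": 0,"gripper": -0.2},
    {"dx": 0,"dy": 0.007,"dz": 0.0175,"wx": 16,"wy": 0,"wz": 0,"gripper": -0.2},
  ],
)

```text
clock: 6.95
position: [552.7, 281.9, 148.9]
ee_rot: [-0.191, 0.682, 0.19, 0.68]
contact_force: [-0.4, 0.2, -0.0]
gripper_width: 51.3
```

```bash
python3 -c "
from h import *
d=snap('wrist','w5');rel((552.6,282.3,150),121.2)
c=models.cut_out('wrist','marker')
for r in c:
    p=np.argwhere(r['mask'])[:,::-1].astype(float); m,e=cv2.PCACompute(p,None); q=(p-m)@e[0]; print(r['conf'],m,e[0],q.min(),q.max()); print(at('w5',[m[0]+e[0]*q.min(),m[0]+e[0]*q.max()],10))
"
```

```text
clock 7.0 pos [552.7 282.  148.8] F [-0.2  0.4  0.8] w 50.9 rel d [-0.0012  0.0003  0.0001] w [ 0.01 -0.17  0.02]
0.9 [[276.13352095 190.75953721]] [-0.01192561  0.99992889] -82.83553891375878 88.25963131773358
[[494.74146857 245.89116397  10.        ]
 [613.87644112 315.90997899  10.        ]]
```

View pics/w5.png

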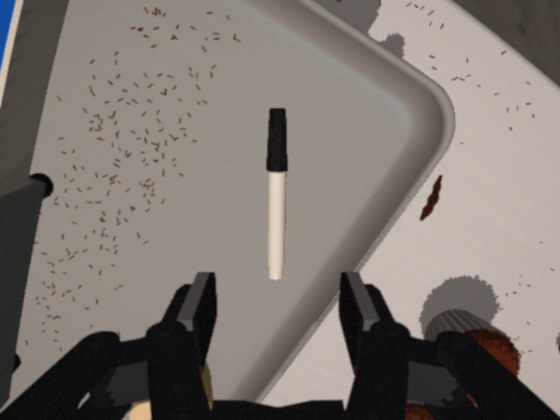

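```bash
python3 -c "
from h import *
rel((554.3,281,6),120.6)"
```

```text
clock 7.05 pos [552.7 282.1 148.8] F [ 0.1 -0.2  0.2] w 51.2 rel d [ 0.1428 -0.0017  0.0013] w [ 0.61 -0.17  0.02]
```

Emit:
arm_command(
  rows=[
    {"dx": 0.04,"dy": -0.0017,"dz": 0.0013,"wx": 0.6,"wy": 0,"wz": 0,"gripper": -0.2},
    {"dx": 0.08,"dy": -0.0017,"dz": 0.0013,"wx": 0.6,"wy": 0,"wz": 0,"gripper": -0.2},
    {"dx": 0.11,"dy": -0.0017,"dz": 0.0013,"wx": 0.6,"wy": 0,"wz": 0,"gripper": -0.2},
    {"dx": 0.13,"dy": -0.0017,"dz": 0.0013,"wx": 0.6,"wy": 0,"wz": 0,"gripper": -0.2},
    {"dx": 0.142,"dy": -0.0017,"dz": 0.0013,"wx": 0.6,"wy": 0,"wz": 0,"gripper": -0.2},
    {"dx": 0.142,"dy": -0.0017,"dz": 0.0013,"wx": 0.6,"wy": 0,"wz": 0,"gripper": 0.2},
    {"dx": 0.142,"dy": -0.0017,"dz": 0.0013,"wx": 0.6,"wy": 0,"wz": 0,"gripper": 1},
    {"dx": 0.142,"dy": -0.0017,"dz": 0.0013,"wx": 0.6,"wy": 0,"wz": 0,"gripper": 1},
  ],
)

```text
clock: 7.85
position: [555.3, 281.8, 8.5]
ee_rot: [-0.187, 0.682, 0.187, 0.682]
contact_force: [0.2, -0.0, 0.7]
gripper_width: 12.4
```

```bash
python3 -c "
from h import *
d=snap('wrist','w6');rel((554.3,281,6),120.6)"
```

```text
clock 7.9 pos [555.2 281.8   8.5] F [ 0.7 -0.3  0.5] w 12.5 rel d [ 0.0025 -0.0002 -0.0012] w [ 0.02  0.01 -0.  ]
```

View pics/w6.png

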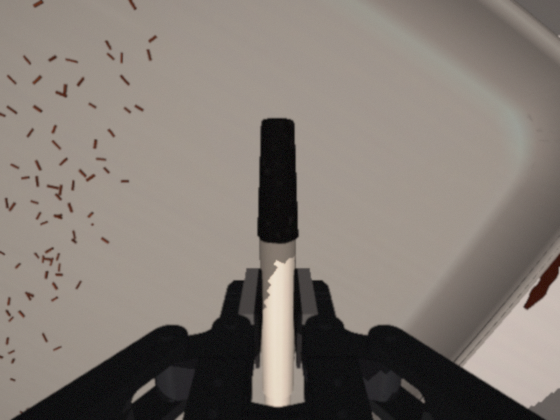

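Emit:
arm_command(
  rows=[
    {"dx": -0.01,"dy": 0,"dz": 0,"wx": 0,"wy": 0,"wz": 0,"gripper": 1},
    {"dx": -0.03,"dy": 0,"dz": 0,"wx": 0,"wy": 0,"wz": 0,"gripper": 1},
    {"dx": -0.06,"dy": 0,"dz": 0,"wx": 0,"wy": 0,"wz": 0,"gripper": 1},
    {"dx": -0.09,"dy": 0,"dz": 0,"wx": 0,"wy": 0,"wz": 0,"gripper": 1},
    {"dx": -0.12,"dy": 0,"dz": 0,"wx": 0,"wy": 0,"wz": 0,"gripper": 1},
    {"dx": -0.15,"dy": 0,"dz": 0,"wx": 0,"wy": 0,"wz": 0,"gripper": 1},
    {"dx": -0.17,"dy": 0,"dz": 0,"wx": 0,"wy": 0,"wz": 0,"gripper": 1},
    {"dx": -0.17,"dy": 0,"dz": 0,"wx": 0,"wy": 0,"wz": 0,"gripper": 1},
  ],
)

```text
clock: 8.7
position: [557.1, 282.9, 184.1]
ee_rot: [-0.186, 0.679, 0.188, 0.685]
contact_force: [0.6, 0.5, -0.3]
gripper_width: 12.6
```

```bash
python3 -c "
from h import *
d=snap('wrist','w7');rel((567,29,180),163.5)"
```

```text
clock 8.75 pos [555.9 282.3 181.5] F [-0.   0.5 -0.3] w 12.5 rel d [ 0.0006 -0.2237 -0.1195] w [-42.88   0.33   0.06]
```

View pics/w7.png

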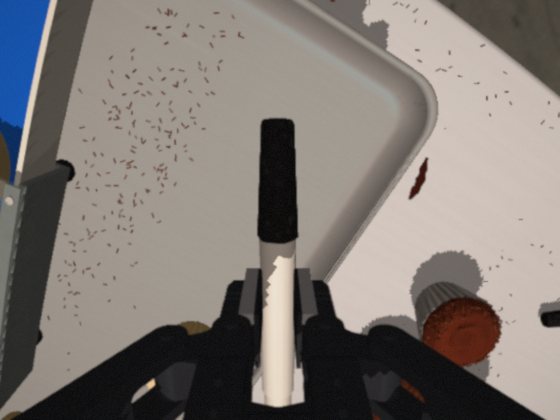

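Emit:
arm_command(
  rows=[
    {"dx": 0,"dy": -0.036,"dz": -0.019,"wx": -7,"wy": 0,"wz": 0,"gripper": 1},
    {"dx": 0,"dy": -0.072,"dz": -0.038,"wx": -14,"wy": 0,"wz": 0,"gripper": 1},
    {"dx": 0,"dy": -0.108,"dz": -0.058,"wx": -21,"wy": 0,"wz": 0,"gripper": 1},
    {"dx": 0,"dy": -0.144,"dz": -0.077,"wx": -28,"wy": 0,"wz": 0,"gripper": 1},
    {"dx": 0,"dy": -0.18,"dz": -0.096,"wx": -35,"wy": 0,"wz": 0,"gripper": 1},
    {"dx": 0,"dy": -0.21,"dz": -0.112,"wx": -43,"wy": 0,"wz": 0,"gripper": 1},
    {"dx": 0,"dy": -0.2237,"dz": -0.1195,"wx": -43,"wy": 0,"wz": 0,"gripper": 1},
    {"dx": 0,"dy": -0.2237,"dz": -0.1195,"wx": -43,"wy": 0,"wz": 0,"gripper": 1},
  ],
)

```text
clock: 9.55
position: [566.3, 27.1, 179.9]
ee_rot: [-0.422, 0.566, 0.423, 0.569]
contact_force: [0.1, 0.5, -0.0]
gripper_width: 12.6
```

```bash
python3 -c "
from h import *
arm.read_state();get_image('scene');d=snap('wrist','w8');rel((567,29,180),163.5);d=snap('scene','s8')"
```

```text
clock 9.65 pos [566.8  29.2 180.2] F [ 0.8  0.6 -0.5] w 12.5 rel d [ 0.0002 -0.0002 -0.0001] w [0.03 0.27 0.14]
```

View pics/w8.png

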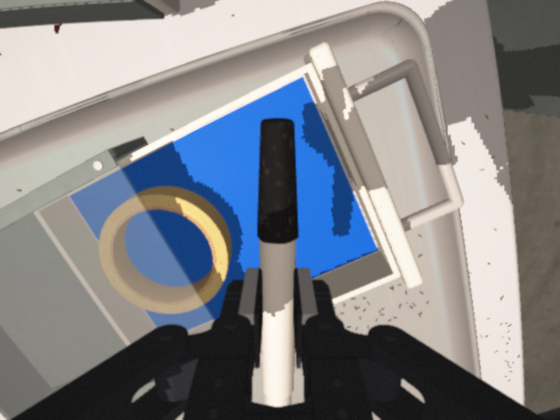

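View pics/s8.png

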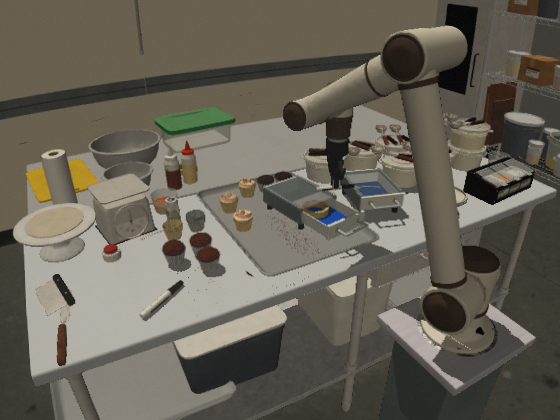

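```bash
python3 - <<'E'
from h import *
i=cv2.imread('pics/w8.png');cv2.imwrite('pics/w8c.png',cv2.resize(i[30:310,260:480],None,fx=2.1,fy=2.1,interpolation=cv2.INTER_CUBIC))
h=at('w8',[(411,67),(456,202)],68);v=h[1]-h[0];print('handle',h.round(1),h.mean(0),np.linalg.norm(v),np.degrees(np.arctan2(v[1],v[0]))-90)
c=h.mean(0);a=np.radians(8.5);u=np.array([np.cos(a),np.sin(a),0]);w=np.array([-np.sin(a),np.cos(a),0])
def D(x,y,z): return c*[1,1,0]+u*(x+164)+w*y+[0,0,z]
P=[D(-102,-74.5,43),D(-102,74.5,43),D(-102,74.5,83),D(-102,-74.5,83),D(-119,-80,93),D(-119,80,93)]
print(proj('w8',P).round(0).tolist())
print('floor target', [D(x,0,43).round(1) for x in (-60,-52)])
for z in np.array(proj('w8',P)): cv2.circle(i,tuple(int(t) for t in z),2,(0,0,255),-1)
cv2.imwrite('pics/w8o.png',i)
E
```

```text
handle [[457.3 -38.5  68. ]
 [442.8  60.4  68. ]] [450.04739018  10.94440894  68.        ] 100.01902761768514 8.33484482485423
[[305.0, 74.0], [379.0, 250.0], [393.0, 273.0], [309.0, 71.0], [334.0, 48.0], [423.0, 276.0]]
floor target [array([552.9,  26.3,  43. ]), array([560.8,  27.5,  43. ])]
```

View pics/w8o.png

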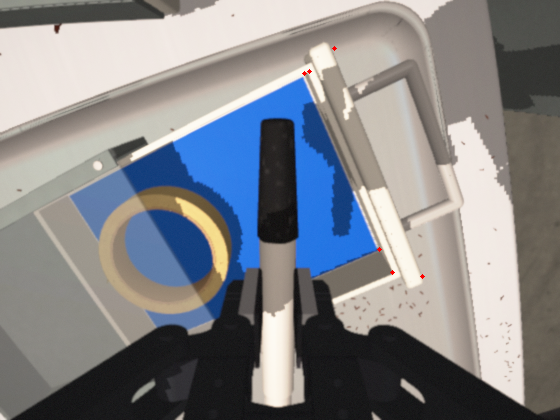

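```bash
python3 - <<'E'
from h import *
c=np.array([450,10.9]);a=np.radians(8.4);u=np.array([np.cos(a),np.sin(a)]);w=np.array([-np.sin(a),np.cos(a)])
for p,z in (((232,245),55),((222,218),68),((205,203),68),((229,270),60)):
    q=at('w8',[p],z)[0][:2]-c;print(q@u-164,q@w)
for x in (-50,-55,-58):print(x,c+u*(x+164))
t=c+u*(164-55); rel((*t,90),163.5);rel((*t,52),163.5)
# predicted marker tips in tool, from held pose
for n in ['w6','w8']: print(at(n,[(277,120)],0 if n=='w6' else 0)[0])
E
```

```text
0.42342500999151866 16.28068810612713
-6.627885280372766 -9.760792469849795
-0.8909364274556424 -24.819849378079347
10.70265491750419 32.36610475065034
-50 [562.77704596  27.55346526]
-55 [557.83068429  26.82305011]
-58 [554.86286729  26.38480103]
clock 9.7 pos [566.9  29.7 180.3] F [-0.3  0.3  0.1] w 12.5 rel d [ 0.0902  0.0082 -0.0058] w [0.1  0.28 0.15]
clock 9.7 pos [566.9  29.7 180.3] F [-0.3  0.3  0.1] w 12.5 rel d [ 0.1282  0.0083 -0.006 ] w [0.1  0.28 0.15]
[496.05602479 245.96739097   0.        ]
[551.61923452 -25.04464879   0.        ]
```

Emit:
arm_command(
  rows=[
    {"dx": 0.01,"dy": 0.008,"dz": -0.0045,"wx": 0,"wy": 0.3,"wz": 0,"gripper": 1},
    {"dx": 0.03,"dy": 0.008,"dz": -0.0045,"wx": 0,"wy": 0.3,"wz": 0,"gripper": 1},
    {"dx": 0.055,"dy": 0.008,"dz": -0.0045,"wx": 0,"wy": 0.3,"wz": 0,"gripper": 1},
    {"dx": 0.08,"dy": 0.008,"dz": -0.0045,"wx": 0,"wy": 0.3,"wz": 0,"gripper": 1},
    {"dx": 0.095,"dy": 0.008,"dz": -0.0045,"wx": 0,"wy": 0.3,"wz": 0,"gripper": 1},
    {"dx": 0.105,"dy": 0.008,"dz": -0.0045,"wx": 0,"wy": 0.3,"wz": 0,"gripper": 1},
    {"dx": 0.105,"dy": 0.008,"dz": -0.0045,"wx": 0,"wy": 0.3,"wz": 0,"gripper": 1},
    {"dx": 0.105,"dy": 0.008,"dz": -0.0045,"wx": 0,"wy": 0.3,"wz": 0,"gripper": 1},
  ],
)

```text
clock: 10.5
position: [558.9, 28.8, 75.7]
ee_rot: [-0.425, 0.565, 0.423, 0.567]
contact_force: [-0.4, 0.9, 0.9]
gripper_width: 12.6
```

```bash
python3 -c "
from h import *
d=snap('wrist','w9');rel((558.2,28,51),163.5)"
```

```text
clock 10.55 pos [559.2  28.7  76.1] F [ 0.7 -0.2  0.1] w 12.7 rel d [ 0.0251  0.0008 -0.0009] w [0.15 0.03 0.24]
```

View pics/w9.png

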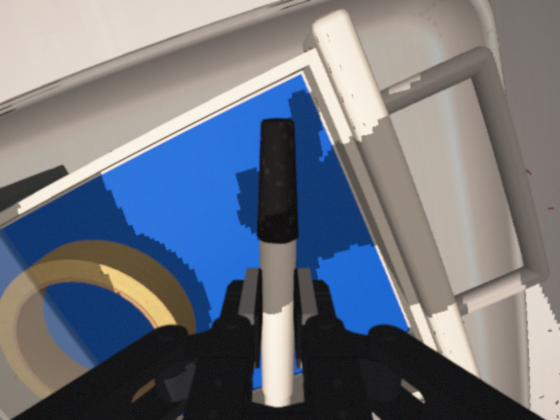

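Good clearance all round. Lower and release gradually.

Emit:
arm_command(
  rows=[
    {"dx": 0.01,"dy": 0.0008,"dz": -0.001,"wx": 0,"wy": 0,"wz": 0,"gripper": 1},
    {"dx": 0.018,"dy": 0.0008,"dz": -0.001,"wx": 0,"wy": 0,"wz": 0,"gripper": 1},
    {"dx": 0.023,"dy": 0.0008,"dz": -0.001,"wx": 0,"wy": 0,"wz": 0,"gripper": 1},
    {"dx": 0.026,"dy": 0.0008,"dz": -0.001,"wx": 0,"wy": 0,"wz": 0,"gripper": 1},
    {"dx": 0.026,"dy": 0.0008,"dz": -0.001,"wx": 0,"wy": 0,"wz": 0,"gripper": 1},
    {"dx": 0.026,"dy": 0.0008,"dz": -0.001,"wx": 0,"wy": 0,"wz": 0,"gripper": 1},
    {"dx": 0.026,"dy": 0.0008,"dz": -0.001,"wx": 0,"wy": 0,"wz": 0,"gripper": 1},
    {"dx": 0.026,"dy": 0.0008,"dz": -0.001,"wx": 0,"wy": 0,"wz": 0,"gripper": 1},
  ],
)

```text
clock: 11.35
position: [558.3, 27.9, 50.2]
ee_rot: [-0.425, 0.565, 0.423, 0.567]
contact_force: [-0.7, -0.4, 0.7]
gripper_width: 12.5
```

Emit:
arm_command(
  rows=[
    {"dx": 0.0005,"dy": 0,"dz": 0,"wx": 0,"wy": 0,"wz": 0,"gripper": 0.5},
    {"dx": 0.0005,"dy": 0,"dz": 0,"wx": 0,"wy": 0,"wz": 0,"gripper": 0.3},
    {"dx": 0.0005,"dy": 0,"dz": 0,"wx": 0,"wy": 0,"wz": 0,"gripper": 0.2},
    {"dx": 0,"dy": 0,"dz": 0,"wx": 0,"wy": 0,"wz": 0,"gripper": 0.2},
    {"dx": -0.01,"dy": 0,"dz": 0,"wx": 0,"wy": 0,"wz": 0,"gripper": 0.2},
    {"dx": -0.03,"dy": 0,"dz": 0,"wx": 0,"wy": 0,"wz": 0,"gripper": 0.2},
    {"dx": -0.06,"dy": 0,"dz": 0,"wx": 0,"wy": 0,"wz": 0,"gripper": 0.2},
    {"dx": -0.1,"dy": 0,"dz": 0,"wx": 0,"wy": 0,"wz": 0,"gripper": 0.2},
  ],
)

```text
clock: 12.15
position: [556.7, 27.7, 150.6]
ee_rot: [-0.424, 0.566, 0.423, 0.566]
contact_force: [0.7, -0.1, 0.2]
gripper_width: 33.8
```

```bash
python3 -c "
from h import *
d=snap('wrist','w10');rel((450,10.9,150),188.4)"
```

```text
clock 12.2 pos [561.7  28.4 159.2] F [2.2 1.3 6.9] w 33.8 rel d [ 0.0073  0.1025 -0.0481] w [-24.64   0.1    0.98]
```

View pics/w10.png

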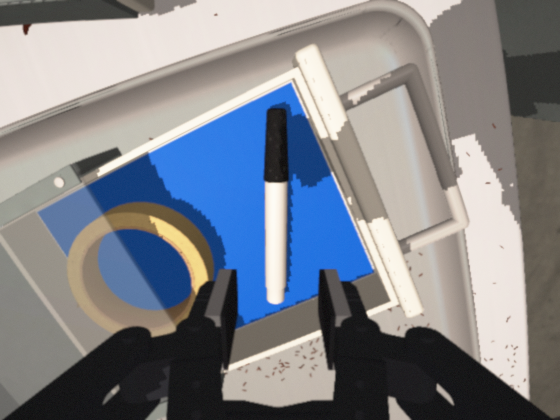

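```bash
python3 -c "
from h import *
get_image('scene');rel((450,10.9,150),188.4)"
```

```text
clock 12.25 pos [561.7  28.7 157.1] F [0.8 0.7 0.2] w 34.4 rel d [ 0.0051  0.1024 -0.0485] w [-24.67   0.17   1.  ]
```

Emit:
arm_command(
  rows=[
    {"dx": 0,"dy": 0.04,"dz": -0.019,"wx": -8,"wy": 0,"wz": 0.5,"gripper": 0.2},
    {"dx": 0,"dy": 0.08,"dz": -0.038,"wx": -16,"wy": 0,"wz": 1,"gripper": 0.2},
    {"dx": 0,"dy": 0.1025,"dz": -0.0485,"wx": -24.7,"wy": 0,"wz": 0,"gripper": 0.2},
    {"dx": 0,"dy": 0.1025,"dz": -0.0485,"wx": -24.7,"wy": 0,"wz": 0,"gripper": 0.2},
    {"dx": 0.01,"dy": 0.1025,"dz": -0.0485,"wx": -24.7,"wy": 0,"wz": 0,"gripper": 0.2},
    {"dx": 0.03,"dy": 0.1025,"dz": -0.0485,"wx": -24.7,"wy": 0,"wz": 0,"gripper": 0.2},
    {"dx": 0.04,"dy": 0.1025,"dz": -0.0485,"wx": -24.7,"wy": 0,"wz": 0,"gripper": 0.2},
    {"dx": 0.04,"dy": 0.1025,"dz": -0.0485,"wx": -24.7,"wy": 0,"wz": 0,"gripper": 0.2},
  ],
)

```text
clock: 13.05
position: [450.1, 10.8, 113.3]
ee_rot: [0.539, -0.459, -0.532, -0.465]
contact_force: [0.8, 0.5, -0.5]
gripper_width: 34.0
```

```bash
python3 -c "
from h import *
d=snap('wrist','w11');rel((450,10.9,50),188.4)"
```

```text
clock 13.1 pos [450.7  10.9 114.2] F [ 0.5 -0.1 -1. ] w 34.3 rel d [0.0642 0.0017 0.0002] w [ 0.   -0.09  0.88]
```

View pics/w11.png

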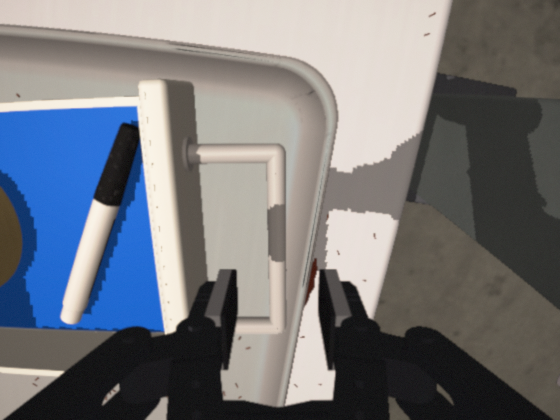

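Emit:
arm_command(
  rows=[
    {"dx": 0.025,"dy": 0.0017,"dz": 0,"wx": 0,"wy": 0,"wz": 0.9,"gripper": 0.2},
    {"dx": 0.045,"dy": 0.0017,"dz": 0,"wx": 0,"wy": 0,"wz": 0.9,"gripper": 0.2},
    {"dx": 0.063,"dy": 0.0017,"dz": 0,"wx": 0,"wy": 0,"wz": 0.9,"gripper": 0.2},
    {"dx": 0.063,"dy": 0.0017,"dz": 0,"wx": 0,"wy": 0,"wz": 0.9,"gripper": 0.2},
    {"dx": 0.063,"dy": 0.0017,"dz": 0,"wx": 0,"wy": 0,"wz": 0.9,"gripper": 1},
    {"dx": 0.063,"dy": 0.0017,"dz": 0,"wx": 0,"wy": 0,"wz": 0.9,"gripper": 1},
    {"dx": 0.063,"dy": 0.0017,"dz": 0,"wx": 0,"wy": 0,"wz": 0.9,"gripper": 1},
    {"dx": 0.063,"dy": 0.0017,"dz": 0,"wx": 0,"wy": 0,"wz": 0.9,"gripper": 1},
  ],
)

```text
clock: 13.9
position: [451.2, 11.1, 52.3]
ee_rot: [0.536, -0.461, -0.534, -0.462]
contact_force: [1.5, -0.7, 3.4]
gripper_width: 7.6
```

```bash
python3 -c "
from h import *
rel((580.4,31.0,50),188.4)"
```

```text
clock 13.9 pos [451.2  11.1  52.3] F [ 1.5 -0.7  3.4] w 7.6 rel d [ 0.0027 -0.1307  0.0007] w [ 0.04 -0.07  0.17]
```

Push gently, about 16 mm per row, straight along the box axis.

Emit:
arm_command(
  rows=[
    {"dx": 0,"dy": -0.004,"dz": 0,"wx": 0,"wy": 0,"wz": 0,"gripper": 1},
    {"dx": 0,"dy": -0.012,"dz": 0,"wx": 0,"wy": 0,"wz": 0,"gripper": 1},
    {"dx": 0,"dy": -0.024,"dz": 0,"wx": 0,"wy": 0,"wz": 0,"gripper": 1},
    {"dx": 0,"dy": -0.04,"dz": 0,"wx": 0,"wy": 0,"wz": 0,"gripper": 1},
    {"dx": 0,"dy": -0.056,"dz": 0,"wx": 0,"wy": 0,"wz": 0,"gripper": 1},
    {"dx": 0,"dy": -0.07,"dz": 0,"wx": 0,"wy": 0,"wz": 0,"gripper": 1},
    {"dx": 0,"dy": -0.08,"dz": 0,"wx": 0,"wy": 0,"wz": 0,"gripper": 1},
    {"dx": 0,"dy": -0.086,"dz": 0,"wx": 0,"wy": 0,"wz": 0,"gripper": 1},
  ],
)

```text
clock: 14.7
position: [538.1, 24.7, 52.4]
ee_rot: [0.537, -0.461, -0.534, -0.463]
contact_force: [-3.6, 5.3, 1.3]
gripper_width: 7.6
```

```bash
python3 -c "
from h import *
rel((580.4,31.0,50),188.4)"
```

```text
clock 14.7 pos [538.1  24.7  52.4] F [-3.6  5.3  1.3] w 7.6 rel d [ 0.0026 -0.0428  0.    ] w [ 0.05 -0.03  0.24]
```

Emit:
arm_command(
  rows=[
    {"dx": 0,"dy": -0.01,"dz": 0,"wx": 0,"wy": 0,"wz": 0,"gripper": 1},
    {"dx": 0,"dy": -0.02,"dz": 0,"wx": 0,"wy": 0,"wz": 0,"gripper": 1},
    {"dx": 0,"dy": -0.028,"dz": 0,"wx": 0,"wy": 0,"wz": 0,"gripper": 1},
    {"dx": 0,"dy": -0.034,"dz": 0,"wx": 0,"wy": 0,"wz": 0,"gripper": 1},
    {"dx": 0,"dy": -0.038,"dz": 0,"wx": 0,"wy": 0,"wz": 0,"gripper": 1},
    {"dx": 0,"dy": -0.041,"dz": 0,"wx": 0,"wy": 0,"wz": 0,"gripper": 1},
    {"dx": 0,"dy": -0.042,"dz": 0,"wx": 0,"wy": 0,"wz": 0,"gripper": 1},
    {"dx": 0,"dy": -0.042,"dz": 0,"wx": 0,"wy": 0,"wz": 0,"gripper": 1},
  ],
)

```text
clock: 15.5
position: [580.2, 31.4, 52.4]
ee_rot: [0.537, -0.46, -0.534, -0.463]
contact_force: [-1.8, 4.5, 0.0]
gripper_width: 7.5
```

```bash
python3 -c "
from h import *
d=snap('wrist','w12');rel((580.4,31.0,50),188.4)"
```

```text
clock 15.55 pos [580.2  31.4  52.5] F [-0.7  4.9 -1. ] w 7.7 rel d [ 0.0025 -0.0001 -0.0004] w [0.06 0.01 0.3 ]
```

View pics/w12.png

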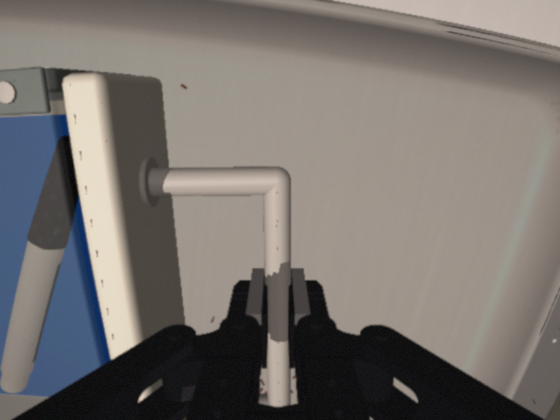

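Emit:
arm_command(
  rows=[
    {"dx": 0,"dy": -0.001,"dz": 0,"wx": 0,"wy": 0,"wz": 0,"gripper": 1},
    {"dx": 0,"dy": -0.002,"dz": 0,"wx": 0,"wy": 0,"wz": 0,"gripper": 1},
    {"dx": 0,"dy": -0.002,"dz": 0,"wx": 0,"wy": 0,"wz": 0,"gripper": 1},
    {"dx": 0,"dy": -0.003,"dz": 0,"wx": 0,"wy": 0,"wz": 0,"gripper": 1},
    {"dx": 0,"dy": -0.003,"dz": 0,"wx": 0,"wy": 0,"wz": 0,"gripper": 1},
    {"dx": 0,"dy": -0.003,"dz": 0,"wx": 0,"wy": 0,"wz": 0,"gripper": 1},
    {"dx": 0,"dy": -0.003,"dz": 0,"wx": 0,"wy": 0,"wz": 0,"gripper": 1},
    {"dx": 0,"dy": -0.003,"dz": 0,"wx": 0,"wy": 0,"wz": 0,"gripper": 1},
  ],
)

```text
clock: 16.35
position: [581.2, 31.5, 52.4]
ee_rot: [0.536, -0.462, -0.535, -0.462]
contact_force: [-5.1, 4.1, 4.7]
gripper_width: 8.1
```

Emit:
arm_command(
  rows=[
    {"dx": 0,"dy": 0,"dz": 0,"wx": 0,"wy": 0,"wz": 0,"gripper": 0.2},
    {"dx": 0,"dy": 0,"dz": 0,"wx": 0,"wy": 0,"wz": 0,"gripper": 0.2},
    {"dx": 0,"dy": 0,"dz": 0,"wx": 0,"wy": 0,"wz": 0,"gripper": 0.2},
    {"dx": -0.02,"dy": 0,"dz": 0,"wx": 0,"wy": 0,"wz": 0,"gripper": 0.2},
    {"dx": -0.06,"dy": 0,"dz": 0,"wx": 0,"wy": 0,"wz": 0,"gripper": 0.2},
    {"dx": -0.1,"dy": 0,"dz": 0,"wx": 0,"wy": 0,"wz": 0,"gripper": 0.2},
    {"dx": -0.14,"dy": 0.01,"dz": -0.01,"wx": 0,"wy": 0,"wz": 0,"gripper": 0.2},
    {"dx": -0.18,"dy": 0.02,"dz": -0.03,"wx": 0,"wy": 0,"wz": 0,"gripper": 0.2},
  ],
)

```text
clock: 17.15
position: [565.6, -1.1, 234.1]
ee_rot: [0.536, -0.461, -0.535, -0.462]
contact_force: [1.2, -0.1, 0.5]
gripper_width: 34.0
```

Emit:
arm_command(
  rows=[
    {"dx": -0.05,"dy": 0,"dz": 0,"wx": 0,"wy": 0,"wz": 0,"gripper": 0.2},
    {"dx": -0.06,"dy": 0,"dz": 0,"wx": 0,"wy": 0,"wz": 0,"gripper": 0.2},
    {"dx": -0.06,"dy": 0,"dz": 0,"wx": 0,"wy": 0,"wz": 0,"gripper": 0.2},
    {"dx": -0.06,"dy": 0,"dz": 0,"wx": 0,"wy": 0,"wz": 0,"gripper": 0.2},
    {"dx": -0.06,"dy": 0,"dz": 0,"wx": 0,"wy": 0,"wz": 0,"gripper": 0.2},
    {"dx": -0.06,"dy": 0,"dz": 0,"wx": 0,"wy": 0,"wz": 0,"gripper": 0.2},
    {"dx": -0.06,"dy": 0,"dz": 0,"wx": 0,"wy": 0,"wz": 0,"gripper": 0.2},
    {"dx": -0.06,"dy": 0,"dz": 0,"wx": 0,"wy": 0,"wz": 0,"gripper": 0.2},
  ],
)

```text
clock: 17.95
position: [565.5, -1.0, 293.4]
ee_rot: [0.536, -0.462, -0.536, -0.461]
contact_force: [-0.3, -0.2, 0.1]
gripper_width: 34.4
```

```bash
python3 -c "
from h import *
d=snap('wrist','w13');d=snap('scene','s13');rel((580.4,31.0,50),188.4)"
```

```text
clock 18.05 pos [565.6  -1.  293.8] F [-0.8 -0.1 -0.1] w 34.1 rel d [ 0.2438 -0.0192  0.0296] w [ 0.11 -0.02  0.05]
```

View pics/w13.png

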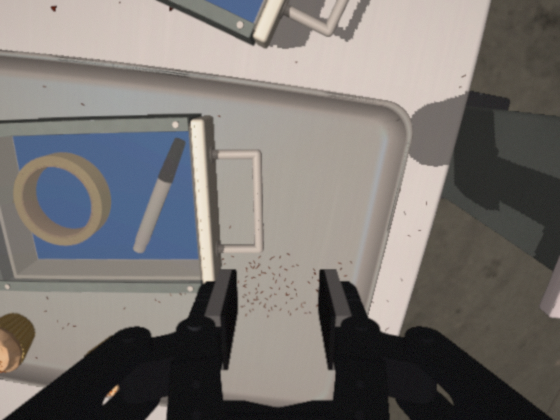

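View pics/s13.png

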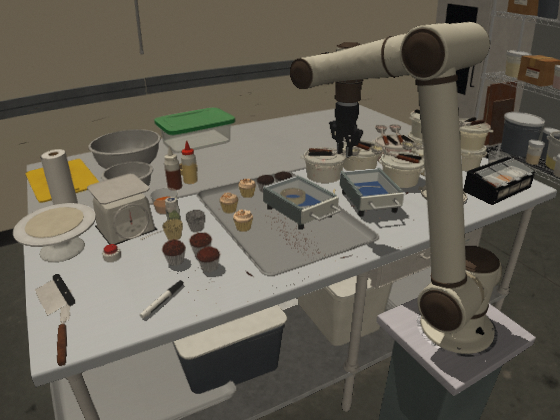

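```bash
python3 - <<'E'
from h import *
h=at('w13',[(257,153),(260,248)],68);print('handle',h.round(1),h.mean(0),np.linalg.norm(h[1]-h[0]))
m=at('w13',[(181,140),(139,250)],51);print(m,np.linalg.norm(m[1]-m[0]))
a,b=[cv2.imread(f'pics/{n}.png')[195:235,260:350].astype(float) for n in('scene0','s13')];print(np.abs(a-b).mean())
E
```

```text
handle [[588.4 -19.1  68. ]
 [572.   80.4  68. ]] [580.18258642  30.65820173  68.        ] 100.80552834871568
[[667.40834836 -18.30557723  51.        ]
 [706.23084047 110.95288465  51.        ]] 134.9627202713162
6.371944444444445
```

The handle centre is back at (580, 31), the same as at the start, and the marker reads 135 mm long lying flat. Handing in.

```bash
python3 -c "
from h import *
print(arm.job_done())"
```

```text
the job is handed in; nothing more can be done
None
```

The marker is put away with the label tape in the left drawer. That drawer is shut again, and I handed the job in at about 18 s.

I saw the tape through the left box's clear top and the spoon through the right one. I pulled the left drawer about 130 mm open. I picked the smaller marker up from the tray and set it down slightly diagonally on the drawer floor in front of the tape. Then I pushed the drawer shut by its handle and backed the arm off.

**Last checks:**
- **Drawer shut:** the handle centre measured (580.2, 30.7) mm against (580.4, 31.6) at the start, within the 2 mm calibration. The last 3 mm of push moved only about 1 mm, which fits the drawer being at its stop.
- **Marker:** it shows flat under the clear top, in front of the tape, with its ends 135.0 mm apart at floor height, matching its given length.
- **Robot:** it stands clear, with contact force near 0 N.
- **Right drawer and cupcakes:** neither was approached. They look unchanged in the last scene picture, but I did not measure them again.

**Readings that disagreed:**
- **Box angle:** the first scene estimate was about 5°, and the wrist camera gave 8.5°, which I used.
- **Gripper opening:** it read 2 to 4 mm below the known thickness of the bar and the marker. Neither slipped noticeably.

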